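# Refit the return spring on a nail-clip stand

## Robot

A 6-joint arm with a two-finger parallel gripper is mounted at the origin on the work surface. World frame = base frame: x ahead of the robot, y to its left, z up, the work surface at z = 0. Lengths are in m, angles in rad, forces in N, time in s.
With the tool pointing down it reaches from about 0.425 to 0.95 m from the base axis. Payload 14.7 kg.
Tool frame: the origin (TCP) lies on the centre line of the jaws, within the pads' length; the fingertips stand 14 mm ahead of it and the grasp point (between the pads) lies 5 mm behind it; z points along the fingers, y is the line along which they close (so a half turn about z gives the same grasp; the last joint's range is limited). The gripper opens to 85 mm and grips with 20 to 120 N. Pads are 22 mm wide; open, the fingers measure 114 mm over their backs; the gripper's body (76 mm by 85 mm) begins 54 mm behind the grasp point. The pads swing forward as they close: fully open they stand 13 mm farther back than shut.
Start: joints at [1.127, 0.48, 1.596, -0, 1.065, -0.047], TCP at [0.251, 0.6, 0.245] pointing down, gripper open.
Joint ranges: [-2.75, 2.75], [-0.82, 2.05], [0.23, 2.67], [-1.56, 4.7], [0.09, 2.69], [-2.92, 2.92]. Speed limits (rad/s): [1.89, 1.89, 2.39, 3.01, 3.01, 3.01].

## Interface

Orientations are given as a 3x3 rotation matrix whose columns are the frame's x, y, z axes.
In Python, from workcell import bot, viewer, sign_off gives the robot as it stands.
- The arm moves only by the tool servo_tool, never from a script. Its argument "increments" is a list of rows, each a list of 3 entries, a list of its own where there are three numbers: the shift along the tool's x, y, z as a fraction of full scale, then the turn, a rotation vector about the tool's x, y, z as a fraction of full scale, then the opening, from 0 (shut) to 1 (fully open). A call has 1 to 20 rows; each row is the pose to reach, as a shift and turn from the pose commanded when the call began, along the tool's axes at that moment; what a row does not reach only later rows make up. Full scale, the value 1, is 400 mm for a shift and 60 degrees for a turn. A row lasts 1/12 s, in which the tool goes at most 41.7 mm and 7.16 degrees, less where a joint would pass 70% of its speed; a pose out of reach is approached as far as the arm can. A call with a number of a shift or a turn outside -1 to 1 is refused whole. A call with a gripper value outside its range is refused whole. The fingers move at their own pace and stop on an object; "grip_force" is the grip in N (left out, the last holds). Time passes only in rows, so rows that repeat a pose let the fingers close. It gives the time, the measured TCP pose, the force, the opening and the grip force at its end, in the units of the state.
- bot.read_state(): the state, without advancing time (a new reading comes with each control period).
- viewer.grab_frame(name): name is "scene" or "side" or "wrist"; returns a dict with "pixels" (400x640x3 uint8, blue, green, red), "vertical_fov" (degrees; the focal length in pixels is half the picture's height over the tangent of half this angle, whatever the lens; pixels are square), "cx", "cy" (the principal point, pixels), "world_to_cam" (4x4, takes a point from world to camera coordinates); the wrist camera has in their place "tool_from_camera" (4x4, takes a point from camera to tool coordinates, whose origin is the TCP and whose axes are the flange's). Camera axes: x right, y down, z forward; pixel columns grow to the right and rows downward; lengths in m; the calibration is good to about 2 mm. A picture is of the moment at which its call begins: read the wrist's pose just before it. There is no depth.
- sign_off(): hands the job in; it is judged then, once.
The state is a dict: "clock": time; "q": joint angles; "joint_velocities": joint speeds; "joint_torque": joint torques, N m; "tool_pos": TCP position; "ee_rot": TCP orientation; "force": force on the tool from outside, world axes, zero at the start; "torque": the same for the moment, N m; "grip_width": opening from 0.0 (shut) to 1.0 (fully open); "gripper_force": force on a finger pad.
Only numpy, scipy, OpenCV 4.12 (cv2) and the standard library are available. Lean on these libraries where they do the work, as an engineer would, in place of code of your own. Each camera call takes 0.05 s, during which the arm holds its last target. There are 200 camera calls.

## Task

Take the coil spring out of the grey rack and thread it, open-gap end coil down, over the guide rod of the stainless clip stand. Wherever the end coil snags on one of the two brass stubs of the rod, keep only light pressure and twist the spring until its gap lets the stub through; never squash the spring nearly solid. Leave it standing upright and loose, fully down on the base plate, and leave everything else as it is.

Things in the scene. Friction and masses are not known exactly. Their poses are not given: they have to be found in the camera images.
- spring: Steel compression spring, outside diameter 34 mm, 62 mm tall, about 60 g, upright in a rack pocket. Origin: centre of its underside when relaxed; z up its axis. Grip its round stiff coils 20 to 60 mm above the origin, at any yaw; the end coil turns with them. Bore 26 mm above the end coil. End coil (bottom): bore 14 mm, 3.5 mm thick, its inner turn flat, open by 5.5 mm: this gap faces the spring's +x.
- spring_foot (a point): Centre of the end coil's underside, on the spring's axis; at the spring's origin when relaxed, above it by as much as the spring is squashed. The end coil yields upward from 1 N on, 0.5 N more per mm, at most 14 mm; squashed by 12 mm (7 N) the spring counts as crushed.
- spring_mark (a point): Dark red dab of polish on the spring's top coil, 16 mm out on its +x side, 60 mm above its origin: it marks the side of the end coil's gap.
- stand: Stainless clip stand, fixed. Base plate 130 x 84 mm, 14 mm thick, from 45 mm behind to 85 mm ahead of the origin along its x; a clip up to 30 mm high holds a nail tip 72 mm out on +x. Origin: on the table under the rod, z up. The upright rod is 12 mm in diameter, 75 mm tall above the plate, tapering to 5 mm over the top 8 mm.
- stub_up_level (a point): On the rod's axis, 52 mm above the plate, at the height of the upper brass stub: 3.5 mm square, level, reaching 11.3 mm from the rod's axis. It points roughly along the stand's +x (to the clip), somewhere within 0.8 rad to either side; this direction is not measured. It passes the end coil when the gap's direction is within about 0.2 rad of its own; once past, it is clear of the coils.
- stub_low_level (a point): On the rod's axis, 26 mm above the plate, at the height of the lower brass stub, like the upper one; its direction too is somewhere within 0.8 rad of the stand's +x and not measured. The two stubs never point the same way: they are at least 0.5 rad apart, so one twist does not serve for both.
- rod_seat (a point): Where the rod meets the top of the base plate, on the rod's axis: the end coil's centre must come to rest here.
- rod_tip (a point): Top of the rod, on its axis, 75 mm above the plate.
- rack: Grey plastic rack, fixed, 66 x 196 x 22 mm, with three square pockets (39 mm wide, 17 mm deep, floor 5 mm above the table) 62 mm apart along its y. Origin: centre of its underside. The spring and two bottles stand in the pockets in any order.
- bottle_a: Empty clear glass polish bottle with black cap, 30 mm diameter, 68 mm tall, in a rack pocket; to be left alone. Origin: centre of its underside.
- bottle_b: Empty amber glass polish bottle with black cap, 30 mm diameter, 68 mm tall, in a rack pocket; to be left alone. Origin: centre of its underside.
- bottle_c: Empty green glass polish bottle with white cap, 32 mm diameter, 75 mm tall, on the sill; to be left alone. Origin: centre of its underside.
- finger_rest: Rose hard silicone finger rest, 50 x 70 x 26 mm, on the sill; to be left alone. Origin: centre of its underside.
- buffer: Buffer block, 28 x 95 x 27 mm, on the sill; to be left alone. Origin: centre of its underside.
- file: Grey nail file, 22 x 150 x 5 mm, on the sill; to be left alone. Origin: centre of its underside.
- dish: White bowl, 72 mm wide, 28 mm high, on the sill; to be left alone. Origin: centre of its underside.
Not all that is in view belongs to the job. Of the things that look like the rack, the larger one is meant. Several things have the shape of the stand; the one meant has the colours described above.

How it is judged:
By the outcome, as a careful person would: the job done as asked, in the order asked, and still so for the second after the job is handed in, with the robot touching nothing.
It also fails if it takes over 54 s, if anything falls off the work surface, if the arm or the gripper's body presses on something with over 40 N, if the wrist force passes 120 N, or if a joint passes its speed limit or range.

## Working session

There is one attempt and no reset: what is moved stays moved. The work goes in short steps, Python scripts to look and compute and a tool call to move; the robot and the scene stay as the last step left them, time stands still between calls to the robot, and variables do not carry over. Pictures are saved under pics/ and viewed, at most 10 in all, crops included, and the job is handed in when it is done.

Besides the shell and the picture viewer there is one more tool, called after ">>>" as name([rows], argument=value, ...), one row to a line, values as JSON. servo_tool: Moves the arm, as the interface text tells. Shift numbers are shares of 400 mm and turn numbers shares of 60 degrees, none past 1 either way. Its arguments: {"type":"object","properties":{"increments":{"type":"array"},"grip_force":{"type":"number"}},"required":["increments"]}

```bash
mkdir -p pics
cat > h.py <<'E'
import numpy as np, cv2, json
from workcell import bot, viewer, sign_off
def grab(n, name):
    s=bot.read_state(); f=viewer.grab_frame(n); im=np.array(f["pixels"]); cv2.imwrite(f"pics/{name}.png",im)
    if n=="wrist":
        T=np.eye(4);T[:3,:3]=s["ee_rot"];T[:3,3]=s["tool_pos"]; C=T@np.array(f["tool_from_camera"])
    else: C=np.linalg.inv(np.array(f["world_to_cam"]))
    fl=200/np.tan(np.radians(f["vertical_fov"])/2)
    np.savez(f"pics/{name}.npz",C=C,k=[fl,f["cx"],f["cy"]]); return im
def ld(name):
    d=np.load(f"pics/{name}.npz"); return d["C"],d["k"]
def ray(name,u,v):
    C,k=ld(name); d=C[:3,:3]@np.array([(u-k[1])/k[0],(v-k[2])/k[0],1]); return C[:3,3],d/np.linalg.norm(d)
def plane(name,u,v,z):
    o,d=ray(name,u,v); return o+d*(z-o[2])/d[2]
def proj(name,p):
    C,k=ld(name); q=np.linalg.inv(C)@np.append(p,1); return k[0]*q[0]/q[2]+k[1],k[0]*q[1]/q[2]+k[2]
def tri(*obs):
    A=np.zeros((3,3));b=np.zeros(3)
    for o,d in obs:
        M=np.eye(3)-np.outer(d,d);A+=M;b+=M@o
    return np.linalg.solve(A,b)
E
python3 - <<'E'
from h import *
a=grab("scene","a"); b=grab("side","b"); c=grab("wrist","c")
s=bot.read_state(); print(s)
for n in "abc": print(n,ld(n)[0].round(3).tolist(),ld(n)[1])
E
```

```text
{'clock': 0.15, 'q': array([ 1.12740290e+00,  4.80680307e-01,  1.59671479e+00,  1.52356712e-05,
        1.06507818e+00, -4.65600945e-02]), 'joint_velocities': array([ 0.00120869, -0.00272111, -0.00071243, -0.00077356, -0.00184067,
        0.00081502]), 'joint_torque': array([ 1.05387066e-03, -9.51148081e+01, -4.30453956e+01, -1.38240189e-04,
        8.36643158e-03,  3.27489477e-05]), 'tool_pos': array([0.25105595, 0.59925304, 0.24483   ]), 'ee_rot': array([[-9.22286667e-01,  3.86506341e-01, -3.89834099e-04],
       [ 3.86506533e-01,  9.22286331e-01, -7.89751246e-04],
       [ 5.42947961e-05, -8.79050471e-04, -9.99999612e-01]]), 'force': array([0.49263284, 0.51963011, 0.7425081 ]), 'torque': array([-0.00730651,  0.0092965 , -0.01816154]), 'gripper_force': 0.0, 'grip_width': 1.0023246466289357}
a [[-0.627, 0.502, -0.596, 1.199], [0.779, 0.392, -0.49, 0.483], [-0.012, -0.771, -0.636, 0.762], [0.0, 0.0, 0.0, 1.0]] [450.52424066 318.48877727 197.17506959]
b [[0.98, -0.132, 0.148, 0.376], [-0.198, -0.717, 0.669, -0.893], [0.018, -0.685, -0.729, 1.012], [0.0, 0.0, 0.0, 1.0]] [511.54190054 325.06343696 192.7741547 ]
c [[0.386, 0.889, 0.245, 0.188], [0.922, -0.372, -0.104, 0.625], [-0.001, 0.266, -0.964, 0.373], [0.0, 0.0, 0.0, 1.0]] [291.53494126 317.50546239 195.25572457]
```

View pics/a.png

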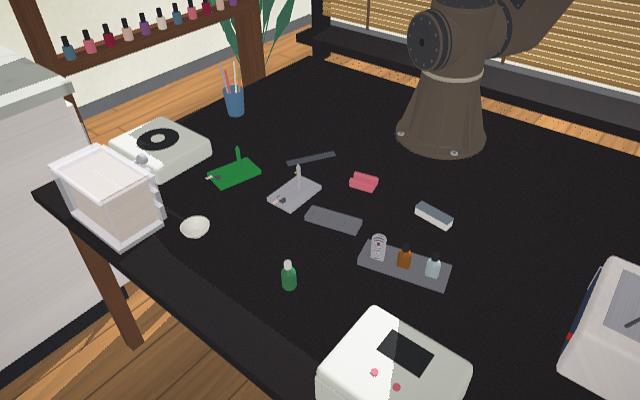

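View pics/b.png

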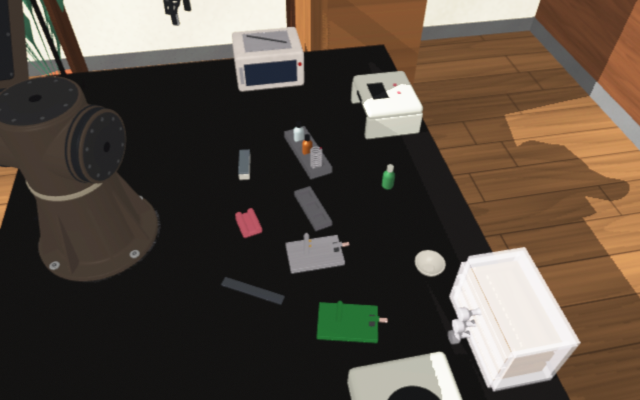

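The grey rack is at about (405,263) in the scene view, with the spring in its left pocket at (379,248). The same spring is at (316,157) in the side view. The steel stand is at (295,190) in the scene view with its rod tip near (298,166), and at (315,254) in the side view.

Run:
```python
from h import *
print("spring mid",tri(ray("a",379,247),ray("b",316,157)))
print("spring top a",plane("a",379,237,.067),plane("b",316,149,.067))
print("rod tip",plane("a",298,166,.089),plane("b",307,236,.089),tri(ray("a",298,166),ray("b",307,236)))
for z in (0.014,):
  print("plate a",[plane("a",u,v,z)[:2].round(3).tolist() for u,v in ((267,197),(300,176),(322,185),(291,210))])
  print("plate b",[plane("b",u,v,z)[:2].round(3).tolist() for u,v in ((286,244),(337,237),(344,264),(291,270))])
for n in "ab":
  im=cv2.imread(f"pics/{n}.png"); x,y=(230,140) if n=="a" else (220,110)
  cv2.imwrite(f"pics/{n}2.png",cv2.resize(im[y:y+170,x:x+230],None,fx=3.4,fy=3.4,interpolation=cv2.INTER_CUBIC))
```

```text
spring mid [0.57588515 0.14054109 0.03896294]
spring top a [0.57309585 0.13771297 0.067     ] [0.57702836 0.14134932 0.067     ]
rod tip [ 0.50294355 -0.15561804  0.089     ] [ 0.49673295 -0.17153866  0.089     ] [ 0.49647035 -0.16377853  0.0808313 ]
plate a [[0.581, -0.2], [0.458, -0.191], [0.452, -0.118], [0.581, -0.116]]
plate b [[0.452, -0.128], [0.579, -0.13], [0.578, -0.212], [0.452, -0.206]]
```

View pics/a2.png

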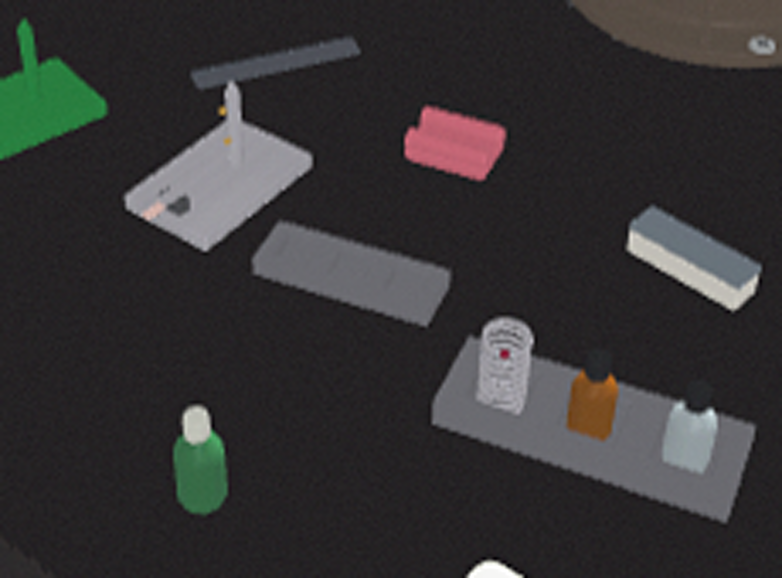

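The brass stubs are visible in the crop: upper at (222,111), lower at (228,141). The red mark sits on the spring's camera-facing side at (505,353). The clip is at the +x end of the steel stand.

Run:
```python
from h import *
f=lambda u,v:(230+u/3.4,140+v/3.4)
P=lambda u,v,z:plane("a",*f(u,v),z).round(4)
print("rack top corners",P(468,338,.022),P(755,427,.022),P(433,402,.022),P(733,495,.022))
print("rack side view",plane("b",287,128,.022),plane("b",313,176,.022),plane("b",331,168,.022))
print("mark",P(505,353,.065)," rod tip",P(232,82,.089))
print("stubs",P(222,111,.066),P(228,141,.040))
print("toaster",plane("b",236,88,0),plane("b",300,85,0),"device",plane("b",370,137,0),plane("b",360,75,.1))
```

```text
rack top corners [0.5554 0.0991 0.022 ] [0.5092 0.2879 0.022 ] [0.6184 0.1142 0.022 ] [0.5681 0.3021 0.022 ]
rack side view [0.51823007 0.29875429 0.022     ] [0.55798794 0.08359821 0.022     ] [0.61301745 0.10560295 0.022     ]
mark [0.5895 0.1473 0.065 ]  rod tip [ 0.4963 -0.1606  0.089 ]
stubs [ 0.506  -0.1636  0.066 ] [ 0.5067 -0.1583  0.04  ]
toaster [0.38449475 0.56139497 0.        ] [0.59802507 0.54154335 0.        ] device [0.76254281 0.2389208  0.        ] [0.76978058 0.42037524 0.1       ]
```

>>> servo_tool([
  [[-0.47,-0.48,0],[0,0,0.89],1],
  [[-0.47,-0.48,0],[0,0,0.89],1],
  [[-0.47,-0.48,0],[0,0,0.89],1],
  [[-0.47,-0.48,0],[0,0,0.89],1],
  [[-0.47,-0.48,0],[0,0,0.89],1],
  [[-0.47,-0.48,0],[0,0,0.89],1],
  [[-0.47,-0.48,0],[0,0,0.89],1],
  [[-0.47,-0.48,0],[0,0,0.89],1],
  [[-0.47,-0.48,0],[0,0,0.89],1],
  [[-0.47,-0.48,0],[0,0,0.89],1],
])

```text
clock: 0.98
tool_pos: [0.3505, 0.3498, 0.2454]
ee_rot: [[-0.241, 0.97, 0.0], [0.97, 0.241, 0.0], [0.0, 0.0, -1.0]]
force: [-0.2, -0.1, 0.7]
grip_width: 0.998
gripper_force: 0.0
```

>>> servo_tool([
  [[-0.643,0.423,0.15],[0,0,0],1],
  [[-0.643,0.423,0.15],[0,0,0],1],
  [[-0.643,0.423,0.15],[0,0,0],1],
  [[-0.643,0.423,0.15],[0,0,0],1],
  [[-0.643,0.423,0.15],[0,0,0],1],
  [[-0.643,0.423,0.15],[0,0,0],1],
  [[-0.643,0.423,0.15],[0,0,0],1],
  [[-0.643,0.423,0.15],[0,0,0],1],
  [[-0.643,0.423,0.15],[0,0,0],1],
  [[-0.643,0.423,0.15],[0,0,0],1],
  [[-0.643,0.423,0.15],[0,0,0],1],
])

```text
clock: 1.9
tool_pos: [0.5757, 0.1415, 0.185]
ee_rot: [[-0.242, 0.97, -0.001], [0.97, 0.242, 0.0], [0.0, -0.001, -1.0]]
force: [-0.0, 0.6, 0.9]
grip_width: 0.996
gripper_force: 0.0
```

Run:
```python
from h import *
im=grab("wrist","w1"); print(bot.read_state()["tool_pos"],proj("w1",[.577,.141,.067]))
```

```text
[0.57558584 0.14173391 0.18521916] (np.float64(320.5703710655322), np.float64(195.81817765908534))
```

View pics/w1.png

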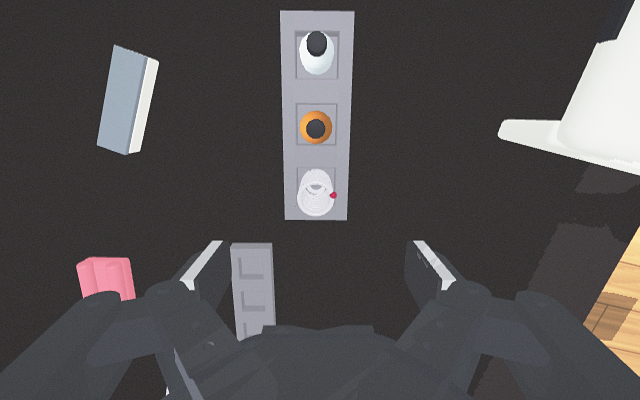

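The spring is at (316,192) in the wrist view, with its red mark to the right at (333,195). The bottles are above it in the picture, and the fingers lie across the rack.

Run:
```python
from h import *
im=cv2.imread("pics/w1.png"); hsv=cv2.cvtColor(im,cv2.COLOR_BGR2HSV)
roi=np.zeros(im.shape[:2],np.uint8); roi[160:225,290:345]=1
red=((hsv[...,1]>120)&((hsv[...,0]<8)|(hsv[...,0]>165))&(roi>0)); ys,xs=np.nonzero(red); print("mark px",xs.mean(),ys.mean(),len(xs))
m=plane("w1",xs.mean(),ys.mean(),.065); print(m)
wh=((im.min(2)>195)&(roi>0)).astype(np.uint8); wh=cv2.morphologyEx(wh,3,np.ones((5,5)))
n,l,st,c=cv2.connectedComponentsWithStats(wh); i=1+st[1:,4].argmax(); print(st[i],c[i])
for r in range(164,222,4):
    x=np.nonzero(l[r]==i)[0]
    if len(x): print(r,x.min(),x.max())
print("top edges proj for axis guesses")
for p in [(.577,.141)]:
    print(proj("w1",[*p,.067]),proj("w1",[*p,.005]))
C,k=ld("w1"); x,y,w,h=st[i][:4]
# bottom-most pixel row = near rim of top coil (17mm toward tool -x)
b=plane("w1",c[i][0],y+h-1,.066); R=bot.read_state()["ee_rot"]; print("axis from rim",b+R[:,0]*.017)
ax=(b+R[:,0]*.017); print("gap yaw",np.arctan2(m[1]-ax[1],m[0]-ax[0]), np.hypot(m[1]-ax[1],m[0]-ax[0]))
cv2.imwrite("pics/w1c.png",cv2.resize(im[150:230,270:360],None,fx=6,fy=6,interpolation=cv2.INTER_CUBIC))
```

```text
mark px 332.9 194.73333333333332 30
[0.58748482 0.14407673 0.065     ]
[ 297  169   37   47 1359] [315.09492274 192.89624724]
172 307 325
176 303 328
180 301 330
184 300 331
188 299 332
192 298 331
196 297 330
200 297 333
204 298 332
208 300 330
212 304 326
top edges proj for axis guesses
(np.float64(320.5703710655322), np.float64(195.81817765908534)) (np.float64(320.1007708797816), np.float64(180.4925375907947))
axis from rim [0.57257102 0.1386995  0.06600354]
gap yaw 0.34604641361281097 0.015853581217872243
```

View pics/w1c.png

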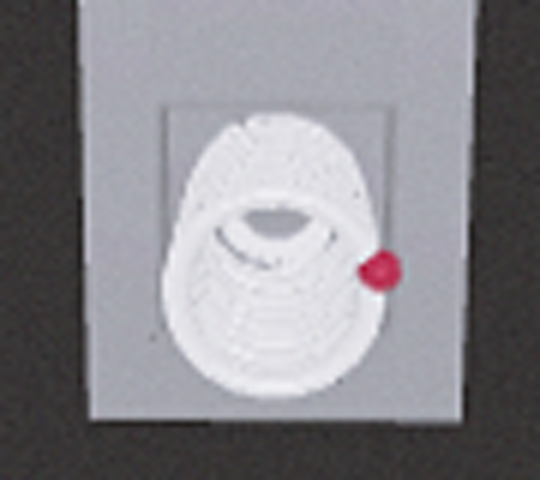

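>>> servo_tool([
  [[-0.005,-0.009,0.09],[0,0,0],0.8],
  [[-0.005,-0.009,0.18],[0,0,0],0.7],
  [[-0.005,-0.009,0.25],[0,0,0],0.65],
  [[-0.005,-0.009,0.31],[0,0,0],0.65],
  [[-0.005,-0.009,0.345],[0,0,0],0.65],
  [[-0.005,-0.009,0.358],[0,0,0],0.65],
  [[-0.005,-0.009,0.358],[0,0,0],0.65],
  [[-0.005,-0.009,0.358],[0,0,0],0],
  [[-0.005,-0.009,0.358],[0,0,0],0],
  [[-0.005,-0.009,0.358],[0,0,0],0],
  [[-0.005,-0.009,0.358],[0,0,0],0],
  [[-0.005,-0.009,0.358],[0,0,0],0],
  [[-0.005,-0.009,0.358],[0,0,0],0],
  [[-0.005,-0.009,0.358],[0,0,0],0],
  [[-0.005,-0.009,0.358],[0,0,0],0],
  [[-0.005,-0.009,0.358],[0,0,0],0],
], grip_force=40)

```text
clock: 3.28
tool_pos: [0.5734, 0.1377, 0.0422]
ee_rot: [[-0.24, 0.971, 0.0], [0.971, 0.24, -0.0], [-0.0, 0.0, -1.0]]
force: [1.3, -0.0, 2.7]
grip_width: 0.389
gripper_force: 40.6
```

>>> servo_tool([
  [[0,0,-0.05],[0,0,0],0],
  [[0,0,-0.12],[0,0,0],0],
  [[0,0,-0.2],[0,0,0],0],
  [[0,0,-0.3],[0,0,0],0],
  [[-0.05,-0.01,-0.36],[0,0,0],0],
  [[-0.14,-0.03,-0.36],[0,0,-0.1],0],
  [[-0.23,-0.05,-0.36],[0,0,-0.2],0],
  [[-0.32,-0.07,-0.36],[0,0,-0.3],0],
  [[-0.41,-0.09,-0.36],[0,0,-0.4],0],
  [[-0.5,-0.11,-0.36],[0,0,-0.5],0],
  [[-0.58,-0.13,-0.36],[0,0,-0.6],0],
  [[-0.65,-0.145,-0.36],[0,0,-0.7],0],
  [[-0.7,-0.157,-0.36],[0,0,-0.8],0],
  [[-0.726,-0.163,-0.36],[0,0,-0.9],0],
  [[-0.726,-0.163,-0.36],[0,0,-0.9],0],
])

```text
clock: 4.53
tool_pos: [0.5792, -0.1621, 0.1858]
ee_rot: [[-0.928, 0.373, -0.001], [0.373, 0.928, -0.0], [0.0, -0.0, -1.0]]
force: [-0.3, 0.3, -0.4]
grip_width: 0.384
gripper_force: 40.5
```

>>> servo_tool([
  [[0,0,0.05],[0,0,-0.1],0],
  [[0,0,0.1],[0,0,-0.2],0],
  [[0,0,0.15],[0,0,-0.3],0],
  [[0,0,0.175],[0,0,-0.365],0],
  [[0,0,0.175],[0,0,-0.365],0],
  [[0,0,0.175],[0,0,-0.365],0],
])

```text
clock: 5.03
tool_pos: [0.5791, -0.159, 0.1157]
ee_rot: [[-1.0, 0.008, -0.001], [0.008, 1.0, 0.001], [0.001, 0.001, -1.0]]
force: [-0.0, 0.5, -1.1]
grip_width: 0.392
gripper_force: 40.5
```

Run:
```python
from h import *
im=grab("wrist","w2"); print(bot.read_state()["tool_pos"],proj("w2",[.497,-.163,.089]))
```

```text
[ 0.57964849 -0.15931754  0.11646955] (np.float64(308.23062231311025), np.float64(87.57731435900011))
```

View pics/w2.png

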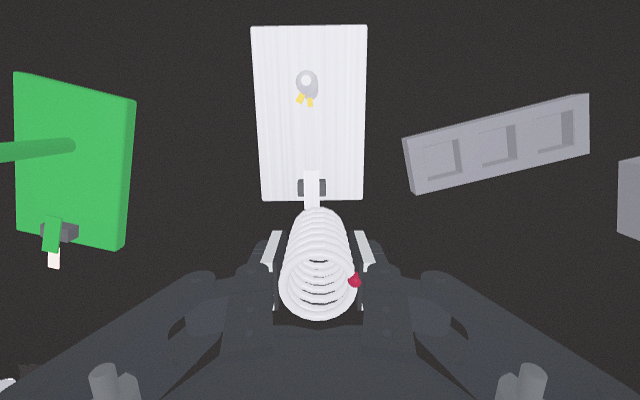

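The stand is under the camera with the rod tip at (306,80). The brass stubs are at (299,100) and (310,103). The gripped spring's top coil is near (318,285), with its mark at (355,281).

Run:
```python
from h import *
s=bot.read_state(); R=s["ee_rot"];p=s["tool_pos"]
im=cv2.imread("pics/w2.png"); hsv=cv2.cvtColor(im,cv2.COLOR_BGR2HSV)
H,S,V=[hsv[...,i].astype(int) for i in range(3)]
roi=np.zeros(H.shape,bool); roi[60:125,280:335]=1
tip=roi&(V>200)&(S<40)
br=(roi&(H>15)&(H<35)&(S>90)).astype(np.uint8)
n,l,st,c=cv2.connectedComponentsWithStats(br); print(st[1:].tolist(),c[1:].round(1).tolist())
g=cv2.cvtColor(im,cv2.COLOR_BGR2GRAY)
for r in range(66,112,2): print(r,' '.join(f"{v:3d}" for v in g[r,290:325]))
red=(S>120)&((H<8)|(H>165)); red[:240]=0;red[:,:300]=0;red[:,400:]=0
ys,xs=np.nonzero(red); print("mark",xs.mean(),ys.mean(),len(xs))
# plate top corners
for u,v in ((251,26),(367,25),(363,199),(263,200)): print(plane("w2",u,v,.014).round(4))
# mark & rim: spring z60 at tool frame height: origin world z = p.z-.037
print("mark w", plane("w2",xs.mean(),ys.mean(),p[2]-.037+.06))
```

```text
[[296, 92, 9, 12, 57], [307, 98, 6, 9, 40]] [[299.8, 98.0], [309.5, 102.0]]
66 233 234 235 236 235 234 236 234 233 234 233 235 233 235 236 236 236 234 233 235 233 234 234 234 237 236 235 234 236 237 235 233 234 232 229
68 233 234 236 237 236 236 237 237 234 234 233 235 234 235 235 235 235 234 234 233 234 235 235 235 235 235 235 235 235 237 234 232 234 234 231
70 233 233 235 237 235 235 235 234 235 233 234 234 233 229 220 221 209 215 226 224 231 231 233 236 236 236 235 235 235 235 234 234 232 231 231
72 234 233 236 236 236 236 235 235 235 232 210 208 210 212 214 216 215 216 216 214 211 212 208 227 235 236 236 235 236 237 234 233 234 234 230
74 233 234 235 236 235 235 237 234 217 201 209 210 214 216 221 222 224 216 219 215 215 214 212 209 207 226 234 235 234 236 234 233 233 233 229
76 232 232 235 236 236 236 229 199 205 208 210 214 223 238 240 239 239 239 240 228 216 214 214 210 210 202 213 237 234 236 234 233 234 232 230
78 233 233 234 237 237 237 209 204 207 209 213 227 242 239 238 238 239 238 238 240 233 212 209 209 206 205 203 228 236 236 235 232 234 231 230
80 232 234 234 236 237 
[... 1765 characters left out ...]
4 227 219 219 219 218 221 234 234 234 233 234 234 235 235 232 232 232 231
106 228 230 233 233 237 236 236 235 236 234 234 233 233 233 231 234 234 231 221 221 221 226 220 233 234 236 234 234 233 234 235 232 231 233 230
108 231 230 231 232 235 234 236 236 234 234 234 232 232 233 232 235 233 233 232 232 233 233 233 233 235 235 235 235 233 235 236 232 233 233 231
110 229 233 230 232 235 234 235 234 234 233 232 232 234 233 232 234 234 232 233 232 233 233 232 233 234 235 234 234 232 235 235 234 230 231 230
mark 354.5496183206107 280.03053435114504 131
[ 0.4492 -0.2049  0.014 ]
[ 0.4492 -0.1229  0.014 ]
[ 0.5772 -0.1214  0.014 ]
[ 0.5774 -0.2038  0.014 ]
mark w [ 0.57510214 -0.14393974  0.13946955]
```

Run:
```python
from h import *
s=bot.read_state(); R=s["ee_rot"];p=s["tool_pos"]
t=plane("w2",305.7,80,.089); print("tip",t)
# check: projected axis points
for z in (.081,.066,.04,.014): print(z,np.round(proj("w2",[t[0],t[1],z]),1))
for n,(u,v),z in (("up",(298.6,102),.0677),("low",(310,106.5),.0417),("up?",(298.6,102),.0417),("low?",(310,106.5),.0677)):
    e=plane("w2",u,v,z)-t; print(n,np.arctan2(e[1],e[0]),np.hypot(e[0],e[1]))
# spring rel. tool: top coil outline
im=cv2.imread("pics/w2.png"); g=im.min(2)
zt=p[2]-.037+.061
for a in np.arange(0,2*np.pi,np.pi/2):
    q=p+np.array([.017*np.cos(a),.017*np.sin(a),0]); q[2]=zt; print(np.round(proj("w2",q),1))
for r in (278,284,290,300,310,316,320): 
    x=np.nonzero(g[r,270:370]>150)[0]+270; print(r,x.min() if len(x) else 0,x.max() if len(x) else 0)
m=plane("w2",354.5,280,p[2]-.037+.06); d=m-p; print("mark rel",d,np.arctan2(d[1],d[0]), "tool y ang",np.arctan2(R[1,1],R[0,1]),"tool-y from start .24")
```

```text
tip [ 0.49343007 -0.16420605  0.089     ]
0.081 [306.3  81.8]
0.066 [307.2  84.7]
0.04 [308.5  88.7]
0.014 [309.5  91.7]
up -0.4904608280926256 0.010805604782596524
low 0.07548763281469845 0.011369825723826556
up? -0.6690982109652585 0.010740165155991762
low? 0.1208302526507547 0.01216011966803455
[317.1 326.9]
[358.5 291.3]
[316.4 253.5]
[275.  291.9]
278 279 347
284 278 348
290 279 356
300 282 353
310 273 362
316 299 336
320 311 324
mark rel [-0.00456049  0.01535729  0.023     ] 1.8594610642145741 tool y ang 1.5627976955793008 tool-y from start .24
```

Run:
```python
from h import *
from scipy.optimize import least_squares
s=bot.read_state(); p=s["tool_pos"]
im=cv2.imread("pics/w2.png"); g=im.min(2)
pts=[]
for r in range(286,310,3):
    x=np.nonzero(g[r,276:316]>150)[0]+276; pts.append((x.min()-.5,r))
    x=np.nonzero(g[r,320:352]>150)[0]+320
    if r>292 and x.max()<351: pts.append((x.max()+.5,r))
for u in range(300,336,4):
    y=np.nonzero(g[270:335,u]>150)[0]+270; pts.append((u,y.max()+.5))
pts=np.array(pts); print(pts.tolist())
a=np.linspace(0,2*np.pi,361)
def res(q,z=None):
    z=q[2] if z is None else z
    c=np.array([proj("w2",[q[0]+.017*np.cos(t),q[1]+.017*np.sin(t),z]) for t in a])
    cm=c.mean(0); ac=np.unwrap(np.arctan2(*(c-cm).T[::-1])); 
    rc=np.hypot(*(c-cm).T); o=np.argsort(np.mod(ac,2*np.pi)); 
    return np.hypot(*(pts-cm).T)-np.interp(np.mod(np.arctan2(*(pts-cm).T[::-1]),2*np.pi),np.mod(ac,2*np.pi)[o],rc[o],period=2*np.pi)
f=least_squares(res,[p[0],p[1],p[2]+.02],diff_step=1e-4,x_scale=.01); print("xyz-top rel tcp",f.x-p,f.cost)
for dz in (.024,.020,.016,.012): 
    f=least_squares(lambda q:res(q,p[2]+dz),p[:2],diff_step=1e-4,x_scale=.01)
    m=plane("w2",354.5,280,p[2]+dz-.001)[:2]-f.x
    print(dz,(f.x-p[:2]).round(4),f.cost,"mark ang",np.arctan2(m[1],m[0]),np.hypot(*m))
```

```text
[[277.5, 286.0], [278.5, 289.0], [278.5, 292.0], [279.5, 295.0], [280.5, 298.0], [282.5, 301.0], [283.5, 304.0], [350.5, 304.0], [286.5, 307.0], [348.5, 307.0], [300.0, 316.5], [304.0, 318.5], [308.0, 319.5], [312.0, 320.5], [316.0, 320.5], [320.0, 320.5], [324.0, 320.5], [328.0, 319.5], [332.0, 317.5]]
xyz-top rel tcp [0.00257749 0.00020641 0.01681534] 0.8255494008424322
0.024 [-0.0033  0.0008] 6.991467462286744 mark ang 1.6550143933370143 0.014586665609425273
0.02 [-0.      0.0005] 2.056437554919637 mark ang 1.70345722072484 0.015569796778959246
0.016 [0.0032 0.0001] 0.9072737059738817 mark ang 1.7458920880314381 0.016590495227128098
0.012 [ 0.0065 -0.0002] 3.7043223297642074 mark ang 1.7829898955640686 0.01764171929025561
```

>>> servo_tool([
  [[0,0,-0.06],[0,0,0.1],0],
  [[0,0,-0.12],[0,0,0.2],0],
  [[0,0,-0.14],[0,0,0.3],0],
  [[0.03,0,-0.14],[0,0,0.41],0],
  [[0.08,-0.005,-0.14],[0,0,0.52],0],
  [[0.13,-0.01,-0.14],[0,0,0.63],0],
  [[0.18,-0.014,-0.14],[0,0,0.74],0],
  [[0.215,-0.014,-0.14],[0,0,0.85],0],
  [[0.215,-0.014,-0.14],[0,0,0.95],0],
  [[0.215,-0.014,-0.14],[0,0,1],0],
])

```text
clock: 5.92
tool_pos: [0.4932, -0.165, 0.1735]
ee_rot: [[-0.487, 0.873, 0.002], [0.873, 0.487, -0.001], [-0.001, 0.001, -1.0]]
force: [1.0, -0.2, -0.2]
grip_width: 0.389
gripper_force: 40.5
```

>>> servo_tool([
  [[0,0,0],[0,0,0.11],0],
  [[0,0,0],[0,0,0.22],0],
  [[0,0,0],[0,0,0.33],0],
  [[0,0,0],[0,0,0.44],0],
  [[0,0,0],[0,0,0.55],0],
  [[0,0,0],[0,0,0.66],0],
  [[0,0,0],[0,0,0.77],0],
  [[0,0,0],[0,0,0.88],0],
  [[0,0,0],[0,0,0.96],0],
  [[0,0,0],[0,0,1],0],
  [[0,0,0],[0,0,1],0],
  [[0,0,0],[0,0,1],0],
])

```text
clock: 6.92
tool_pos: [0.4939, -0.165, 0.173]
ee_rot: [[0.504, 0.864, 0.001], [0.864, -0.504, -0.001], [0.0, 0.001, -1.0]]
force: [0.6, 0.3, -0.5]
grip_width: 0.385
gripper_force: 40.5
```

Run:
```python
from h import *
s=bot.read_state(); R=s["ee_rot"];p=s["tool_pos"]; print(s["clock"],p,np.arctan2(R[1,1],R[0,1]),s["force"],s["torque"])
grab("wrist","w3")
im=grab("side","s1"); grab("scene","a3")
c=im[180:280,250:370]; a=cv2.imread("pics/a3.png")[110:210,235:355]; w=cv2.imread("pics/w3.png")[200:340,240:400]
cv2.imwrite("pics/v3.png",np.hstack([cv2.resize(k,(400 if k is not w else 0 or 400,333),interpolation=cv2.INTER_CUBIC) for k in (c,a)]))
print(proj("s1",[*p[:2],p[2]-.044]),proj("a3",[*p[:2],p[2]-.044]),proj("s1",[.4934,-.1642,.089]),proj("a3",[.4934,-.1642,.089]))
```

```text
6.9167 [ 0.49392716 -0.16501104  0.17300215] -0.5280505587703805 [ 0.57566475  0.28620845 -0.48904617] [-0.02637366  0.00491936 -0.03737118]
(np.float64(305.1286638488245), np.float64(222.82252142869473)) (np.float64(296.87105111965286), np.float64(150.1504935687684)) (np.float64(305.01823165043044), np.float64(233.7435666832659)) (np.float64(297.90161508743637), np.float64(163.11556990475754))
```

View pics/v3.png

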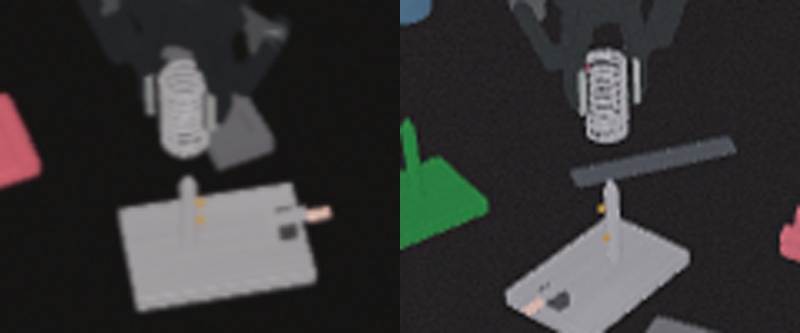

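>>> servo_tool([
  [[0.004,0,0.03],[0,0,0.05],0],
  [[0.004,0,0.06],[0,0,0.097],0],
  [[0.004,0,0.09],[0,0,0.097],0],
  [[0.004,0,0.105],[0,0,0.097],0],
  [[0.004,0,0.115],[0,0,0.097],0],
  [[0.004,0,0.125],[0,0,0.097],0],
  [[0.004,0,0.125],[0,0,0.097],0],
  [[0.004,0,0.125],[0,0,0.097],0],
])

```text
clock: 7.73
tool_pos: [0.4945, -0.1637, 0.1223]
ee_rot: [[0.588, 0.809, 0.0], [0.809, -0.588, -0.0], [0.0, 0.0, -1.0]]
force: [-0.2, -0.1, -0.4]
grip_width: 0.385
gripper_force: 40.5
```

>>> servo_tool([
  [[0,0,0.01],[0,0,0],0],
  [[0,0,0.02],[0,0,0],0],
  [[0,0,0.025],[0,0,0],0],
  [[0,0,0.025],[0,0,0],0],
  [[0,0,0.025],[0,0,0],0],
])

```text
clock: 8.15
tool_pos: [0.4944, -0.1636, 0.112]
ee_rot: [[0.589, 0.808, 0.0], [0.808, -0.589, 0.0], [0.0, -0.0, -1.0]]
force: [1.4, 1.6, -1.5]
grip_width: 0.392
gripper_force: 40.5
```

```bash
cat > st.py <<'E'
from h import *
s=bot.read_state(); R=s["ee_rot"];p=s["tool_pos"]; print(s["clock"],p.round(4),"yaw",np.arctan2(R[1,1],R[0,1]).round(3),s["force"].round(2),s["torque"].round(3))
E
python3 st.py
```

```text
8.15 [ 0.4944 -0.1636  0.112 ] yaw -0.629 [ 1.45  1.57 -1.52] [ 0.211 -0.295  0.012]
```

>>> servo_tool([
  [[0.0035,0.0005,0],[0,0,0],0],
  [[0.0035,0.0005,0],[0,0,0],0],
  [[0.0035,0.0005,0],[0,0,0],0],
])

```text
clock: 8.4
tool_pos: [0.4953, -0.1626, 0.1122]
ee_rot: [[0.588, 0.809, -0.0], [0.809, -0.588, -0.0], [-0.0, -0.0, -1.0]]
force: [0.1, 0.7, 0.0]
grip_width: 0.384
gripper_force: 40.5
```

```bash
python3 st.py
```

```text
8.4 [ 0.4953 -0.1626  0.1122] yaw -0.629 [0.07 0.67 0.02] [0.01  0.032 0.043]
```

>>> servo_tool([
  [[0,0,0.006],[0,0,0],0],
  [[0,0,0.012],[0,0,0],0],
  [[0,0,0.018],[0,0,0],0],
  [[0,0,0.025],[0,0,0],0],
  [[0,0,0.025],[0,0,0],0],
  [[0,0,0.025],[0,0,0],0],
])

```text
clock: 8.9
tool_pos: [0.4952, -0.1626, 0.1018]
ee_rot: [[0.589, 0.808, -0.001], [0.808, -0.589, 0.0], [-0.0, -0.001, -1.0]]
force: [-0.7, -0.0, -0.4]
grip_width: 0.391
gripper_force: 40.5
```

```bash
python3 st.py
```

```text
8.9 [ 0.4952 -0.1626  0.1018] yaw -0.629 [-0.75 -0.01 -0.38] [-0.035  0.063  0.015]
```

>>> servo_tool([
  [[0,0,0.006],[0,0,0],0],
  [[0,0,0.012],[0,0,0],0],
  [[0,0,0.012],[0,0,0],0],
  [[0,0,0.012],[0,0,0],0],
])

```text
clock: 9.23
tool_pos: [0.4952, -0.1626, 0.0971]
ee_rot: [[0.589, 0.808, -0.0], [0.808, -0.589, 0.0], [-0.0, -0.0, -1.0]]
force: [0.7, 0.0, -0.9]
grip_width: 0.384
gripper_force: 40.5
```

```bash
python3 st.py
```

```text
9.2333 [ 0.4952 -0.1626  0.0971] yaw -0.629 [ 0.66  0.03 -0.9 ] [-0.023  0.029  0.013]
```

>>> servo_tool([
  [[0,0,0.006],[0,0,0],0],
  [[0,0,0.012],[0,0,0],0],
  [[0,0,0.018],[0,0,0],0],
  [[0,0,0.018],[0,0,0],0],
  [[0,0,0.018],[0,0,0],0],
])

```text
clock: 9.65
tool_pos: [0.4952, -0.1626, 0.0899]
ee_rot: [[0.589, 0.808, -0.0], [0.808, -0.589, 0.0], [-0.0, -0.0, -1.0]]
force: [0.2, -0.2, -0.8]
grip_width: 0.39
gripper_force: 40.5
```

```bash
python3 st.py
```

```text
9.65 [ 0.4952 -0.1626  0.0899] yaw -0.629 [ 0.2  -0.19 -0.84] [ 0.023 -0.015 -0.008]
```

>>> servo_tool([
  [[0,0,0],[0,0,-0.1],0],
  [[0,0,0],[0,0,-0.2],0],
  [[0,0,0],[0,0,-0.3],0],
  [[0,0,0],[0,0,-0.4],0],
  [[0,0,0],[0,0,-0.48],0],
  [[0,0,0],[0,0,-0.54],0],
  [[0,0,0],[0,0,-0.54],0],
  [[0,0,0],[0,0,-0.54],0],
])

```text
clock: 10.32
tool_pos: [0.4954, -0.1627, 0.0902]
ee_rot: [[0.066, 0.998, 0.0], [0.998, -0.066, -0.0], [-0.0, 0.0, -1.0]]
force: [-0.5, -0.1, -0.4]
grip_width: 0.389
gripper_force: 40.5
```

```bash
python3 st.py
```

```text
10.3167 [ 0.4954 -0.1627  0.0902] yaw -0.066 [-0.48 -0.12 -0.41] [ 0.047 -0.002 -0.025]
```

Torque stayed free through the twist. Next I'll lower to the second stub in small steps.

>>> servo_tool([
  [[0,0,0.006],[0,0,0],0],
  [[0,0,0.012],[0,0,0],0],
  [[0,0,0.018],[0,0,0],0],
  [[0,0,0.024],[0,0,0],0],
  [[0,0,0.03],[0,0,0],0],
  [[0,0,0.035],[0,0,0],0],
  [[0,0,0.035],[0,0,0],0],
])

```text
clock: 10.9
tool_pos: [0.4951, -0.1625, 0.0756]
ee_rot: [[0.064, 0.998, -0.001], [0.998, -0.064, 0.0], [0.0, -0.001, -1.0]]
force: [0.1, 0.2, 0.0]
grip_width: 0.386
gripper_force: 40.5
```

```bash
python3 st.py
```

```text
10.9 [ 0.4951 -0.1625  0.0756] yaw -0.064 [0.09 0.19 0.02] [ 0.016 -0.014  0.023]
```

>>> servo_tool([
  [[0,0,0.006],[0,0,0],0],
  [[0,0,0.012],[0,0,0],0],
  [[0,0,0.012],[0,0,0],0],
  [[0,0,0.012],[0,0,0],0],
])

```text
clock: 11.23
tool_pos: [0.4952, -0.1626, 0.0711]
ee_rot: [[0.064, 0.998, -0.0], [0.998, -0.064, 0.0], [0.0, -0.0, -1.0]]
force: [0.5, 0.6, -1.3]
grip_width: 0.388
gripper_force: 40.5
```

```bash
python3 st.py
```

```text
11.2333 [ 0.4952 -0.1626  0.0711] yaw -0.064 [ 0.51  0.6  -1.31] [-0.006 -0.02   0.009]
```

>>> servo_tool([
  [[0,0,0.006],[0,0,0],0],
  [[0,0,0.012],[0,0,0],0],
  [[0,0,0.018],[0,0,0],0],
  [[0,0,0.024],[0,0,0],0],
  [[0,0,0.028],[0,0,0],0],
  [[0,0,0.028],[0,0,0],0],
  [[0,0,0.028],[0,0,0],0],
])

```text
clock: 11.82
tool_pos: [0.4953, -0.1626, 0.06]
ee_rot: [[0.064, 0.998, -0.0], [0.998, -0.064, 0.0], [0.0, -0.0, -1.0]]
force: [-0.7, -1.0, 0.0]
grip_width: 0.384
gripper_force: 40.5
```

```bash
python3 st.py
```

```text
11.8167 [ 0.4953 -0.1626  0.06  ] yaw -0.064 [-0.7  -1.01  0.03] [-0.005  0.026  0.003]
```

>>> servo_tool([
  [[0,0,0.004],[0,0,0],0],
  [[0,0,0.008],[0,0,0],0],
  [[0,0,0.012],[0,0,0],0],
  [[0,0,0.016],[0,0,0],0],
  [[0,0,0.02],[0,0,0],0],
  [[0,0,0.02],[0,0,0],0],
  [[0,0,0.02],[0,0,0],0],
])

```text
clock: 12.4
tool_pos: [0.4953, -0.1626, 0.052]
ee_rot: [[0.064, 0.998, -0.0], [0.998, -0.064, 0.0], [0.0, -0.0, -1.0]]
force: [-1.1, 0.0, 1.3]
grip_width: 0.385
gripper_force: 40.6
```

```bash
python3 st.py; sleep 0; python3 st.py
python3 - <<'E'
from h import *
im=grab("side","s4"); a=grab("scene","a4")
cv2.imwrite("pics/v4.png",np.hstack([cv2.resize(k,(400,333),interpolation=cv2.INTER_CUBIC) for k in (im[180:280,250:370],a[110:210,235:355])]))
E
python3 st.py
```

```text
12.4 [ 0.4953 -0.1626  0.052 ] yaw -0.064 [-1.1   0.02  1.27] [0.008 0.106 0.021]
12.4 [ 0.4953 -0.1626  0.052 ] yaw -0.064 [-1.1   0.02  1.27] [0.008 0.106 0.021]
12.5 [ 0.4953 -0.1626  0.0521] yaw -0.064 [0.08 0.24 1.13] [ 0.023  0.089 -0.034]
```

View pics/v4.png

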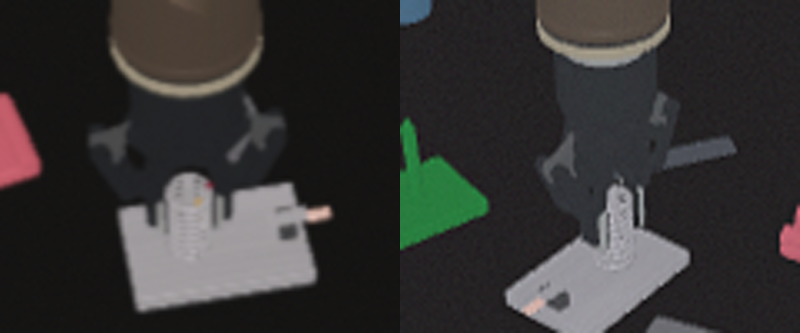

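The spring sits around the rod with its lower end at the plate: its underside is at about (190,260) in the left crop. A light contact force has appeared, so I'll press 2 mm further to confirm it's seated.

>>> servo_tool([
  [[0,0,0.003],[0,0,0],0],
  [[0,0,0.005],[0,0,0],0],
  [[0,0,0.005],[0,0,0],0],
  [[0,0,0.005],[0,0,0],0],
])

```text
clock: 12.83
tool_pos: [0.4953, -0.1626, 0.0501]
ee_rot: [[0.064, 0.998, 0.0], [0.998, -0.064, -0.0], [-0.0, 0.0, -1.0]]
force: [-0.4, -1.2, 1.1]
grip_width: 0.389
gripper_force: 40.7
```

```bash
python3 st.py
```

```text
12.8333 [ 0.4953 -0.1626  0.0501] yaw -0.064 [-0.36 -1.17  1.07] [ 0.025  0.131 -0.086]
```

>>> servo_tool([
  [[0,0,0.003],[0,0,0],0],
  [[0,0,0.005],[0,0,0],0],
  [[0,0,0.005],[0,0,0],0],
  [[0,0,0.005],[0,0,0],0],
])

```text
clock: 13.17
tool_pos: [0.4954, -0.1626, 0.0481]
ee_rot: [[0.064, 0.998, 0.0], [0.998, -0.064, -0.0], [-0.0, 0.0, -1.0]]
force: [0.2, -0.1, 2.8]
grip_width: 0.39
gripper_force: 40.8
```

```bash
python3 st.py
```

```text
13.1667 [ 0.4954 -0.1626  0.0481] yaw -0.064 [ 0.18 -0.11  2.79] [ 0.044  0.045 -0.006]
```

Force is rising with depth, and contact began at TCP z ≈ 0.0515. That's the height expected for the plate. I'll ease off the squash, open, then retreat.

>>> servo_tool([
  [[0,0,-0.004],[0,0,0],0],
  [[0,0,-0.007],[0,0,0],0],
  [[0,0,-0.007],[0,0,0],0],
  [[0,0,-0.007],[0,0,0],0],
  [[0,0,-0.007],[0,0,0],0.6],
  [[0,0,-0.007],[0,0,0],0.6],
  [[0,0,-0.007],[0,0,0],0.6],
  [[0,0,-0.007],[0,0,0],0.6],
  [[0,0,-0.007],[0,0,0],0.6],
  [[0,0,-0.007],[0,0,0],0.6],
])

```text
clock: 14.0
tool_pos: [0.4953, -0.1626, 0.0509]
ee_rot: [[0.064, 0.998, -0.0], [0.998, -0.064, 0.0], [0.0, -0.0, -1.0]]
force: [0.4, -0.2, -1.4]
grip_width: 0.599
gripper_force: 0.0
```

>>> servo_tool([
  [[0,0,-0.02],[0,0,0],0.6],
  [[0,0,-0.06],[0,0,0],0.6],
  [[0,0,-0.12],[0,0,0],0.6],
  [[0,0,-0.2],[0,0,0],0.6],
  [[0,0,-0.28],[0,0,0],0.6],
  [[0,0,-0.36],[0,0,0],0.6],
  [[0,0,-0.4],[0,0,0],0.6],
  [[0,0,-0.4],[0,0,0],0.6],
  [[0,0,-0.4],[0,0,0],0.6],
])

```text
clock: 14.75
tool_pos: [0.4957, -0.1628, 0.2123]
ee_rot: [[0.064, 0.998, 0.002], [0.998, -0.064, -0.001], [-0.001, 0.002, -1.0]]
force: [0.5, 0.4, -1.5]
grip_width: 0.604
gripper_force: 0.0
```

```bash
python3 st.py
python3 - <<'E'
from h import *
im=grab("side","s5"); a=grab("scene","a5"); w=grab("wrist","w5")
cv2.imwrite("pics/v5.png",np.hstack([cv2.resize(k,(400,500),interpolation=cv2.INTER_CUBIC) for k in (a[140:240,255:335],w[20:320,200:440])]))
for z in (.014,.076): print(proj("a5",[.4953,-.1626,z]),proj("s5",[.4953,-.1626,z]))
E
```

```text
14.75 [ 0.4957 -0.1628  0.2123] yaw -0.064 [ 0.54  0.4  -1.53] [-0.027 -0.02   0.012]
(np.float64(299.0403158425717), np.float64(186.49668971556696)) (np.float64(306.0008920482323), np.float64(252.6008306058007))
(np.float64(298.0955026213193), np.float64(167.76060206071733)) (np.float64(305.76400432234493), np.float64(236.60061001293403))
```

View pics/v5.png

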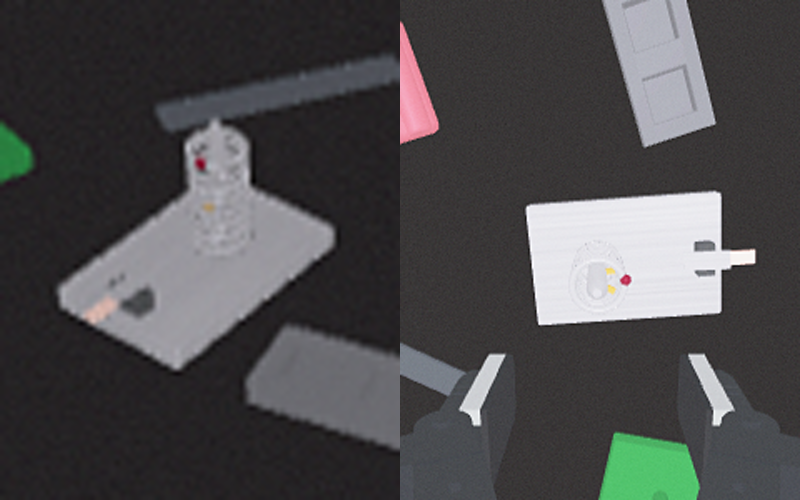

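The spring stands upright around the rod, with its underside rim on the plate at (220,258) in the left crop, where a seated spring should be. The rod tip shows just above it at (215,120), and the gripper is clear.

```bash
python3 -c "
from workcell import sign_off
print(sign_off())"
```

```text
the job is handed in; nothing more can be done
None
```

The spring is threaded over the stainless stand's rod, past both stubs without snagging. It is standing upright and loose on the base plate, and the job was handed in at about 15 s with the gripper clear and nothing else moved.

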